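Flip the stock tags of the slide bins

ROBOT

A 6-joint arm with a two-finger parallel gripper is mounted at the origin on the work surface. World frame = base frame: x ahead of the robot, y to its left, z up, the work surface at z = 0. Lengths are in m, angles in rad, forces in N, time in s.
With the tool pointing down it reaches from about 0.3 to 0.825 m from the base axis. Payload 5.4 kg.
Tool frame: the origin (TCP) lies at the very end of the fingers, on their centre line; the grasp point (between the pads) lies 19 mm behind it (arm.grasp_offset is the distance from the TCP to the grasp point, in m); z points along the fingers, y is the line along which they close (so a half turn about z gives the same grasp; the last joint's range is limited). The gripper opens to 92 mm and grips with 3 to 60 N. Pads are 20 mm wide; open, the fingers measure 128 mm over their backs; the gripper's body (75 mm by 189 mm) begins 69 mm behind the grasp point.
Start: joints at [1.074, 0.158, 1.597, -0, 1.386, -0.21], TCP at [0.163, 0.551, 0.215] pointing down, gripper open.
Joint ranges: [-2.91, 2.91], [-0.94, 2.29], [0.18, 2.7], [-1.29, 4.43], [0.17, 2.64], [-3, 3]. Speed limits (rad/s): [2.57, 2.57, 3.14, 3.14, 3.14, 3.14].

INTERFACE

Orientations are given as a unit quaternion [w, x, y, z].
In Python, from workcell import arm gives the robot as it stands. The module is installed in compiled form; this text tells all that it offers.
- The arm moves only by the shell command python3 -m pendant 'ROWS'. ROWS is JSON, a list of rows, each a list of 7 numbers: the shift along the tool's x, y, z in mm, then the turn, a rotation vector about the tool's x, y, z in degrees, then the finger opening in mm, from 0 to 91.9. A call has 1 to 10 rows; each row shifts and turns the commanded pose from where the row before left it, along the tool's axes as they then stand; what a row does not reach is not made up. A row lasts 1/12 s, in which the tool goes at most 41.7 mm and 7.16 degrees, less where a joint would pass 70% of its speed; a pose out of reach is approached as far as the arm can. A call with a gripper value outside its range is refused whole. The fingers move at their own pace and stop on an object; the grip force is fixed at half the most. Time passes only in rows, so rows that do not move let the fingers close. It gives the time, the measured TCP pose, the force, the opening and the grip force at its end, in the units of the state.
- arm.state(): the state, without advancing time (a new reading comes with each control period).
- arm.grab_frame(name): name is "scene" or "top"; returns the picture (400x640x3 uint8, red, green, blue); there is no depth.
- arm.camera_info(name): a dict with "camera_matrix" (3x3 intrinsics, pixels), "extrinsics" (4x4, takes a point from world to camera coordinates). Camera axes: x right, y down, z forward; pixel columns grow to the right and rows downward; lengths in m; the calibration is good to about 2 mm. A picture is of the moment at which its call begins. camera_info takes no time and is no camera call.
- arm.finish_job(): hands the job in; it is judged then, once.
The state is a dict: "t": time; "qpos": joint angles; "qvel": joint speeds; "joint_efforts": joint torques, N m; "ee_pos": TCP position; "eef_rot": TCP orientation; "contact_force": force on the tool from outside, world axes, zero at the start; "torque": the same for the moment, N m; "gripper_width": opening from 0.0 (shut) to 1.0 (fully open); "gripper_force": force on a finger pad.
Only numpy, scipy, OpenCV 4.12 (cv2) and the standard library are available. Lean on these libraries where they do the work, as an engineer would, in place of code of your own. Each camera call takes 0.05 s, during which the arm holds its last target. There are 200 camera calls.

TASK

On the stock board each slide bin has a hinged tag in front of it that can be tipped left (orange face up) or right (green face up). With a fingertip, push over whichever tags are wrong, so that the two full bins show green and the two nearly empty bins show orange, each tag lying fully over at its stop. Push lightly, do not grip or lift anything, and leave the bins and everything else where they stand.

Things in the scene. Friction and masses are not known exactly. Their poses are not given: they have to be found in the camera images.
- board: fixed stock board: grey plate 250 x 640 mm, 6 mm thick, with a white ledge 80 mm deep (x), 500 mm long (y), top 40 mm above the table, on the robot's side. Four tags stand on the ledge 125 mm apart, a bin on the plate behind each. Origin on the table under the ledge's middle; x points away from the robot to the bins, y to the left along the ledge, z up; the plate spans x -45 to 205 mm
- pivot_a (a point): middle of the hinge pin of tag a, 52 mm above the table; axes as the board's: pin along x, the tag swings over to the left (+y) or right (-y). Aluminium ears 4 mm thick at the pin's ends rise 3 mm above it. The tags' order along the ledge changes. A tag's bin is the one straight behind it (about 130 mm in +x, under 10 mm off in y)
- tag_a (a joint): angle of tag a, a smooth, slippery plate 66 mm wide (x), 42 mm from pin to free edge, 4 mm thick, 30 g. 0: leans left (+y), 0.96 rad from upright, orange face up; 0.96: upright; 1.92: leans right (-y), 0.96 rad from upright, green face up. Its weight drops it to the nearer stop and keeps it there; the hinge is nearly free. At rest its free edge is 34 mm beside and 24 mm above the pin
- pivot_b (a point): middle of the hinge pin of tag b, 52 mm above the table; axes as the board's: pin along x, the tag swings over to the left (+y) or right (-y). Aluminium ears 4 mm thick at the pin's ends rise 3 mm above it. The tags' order along the ledge changes. A tag's bin is the one straight behind it (about 130 mm in +x, under 10 mm off in y)
- tag_b (a joint): angle of tag b, a smooth, slippery plate 66 mm wide (x), 42 mm from pin to free edge, 4 mm thick, 30 g. 0: leans left (+y), 0.96 rad from upright, orange face up; 0.96: upright; 1.92: leans right (-y), 0.96 rad from upright, green face up. Its weight drops it to the nearer stop and keeps it there; the hinge is nearly free. At rest its free edge is 34 mm beside and 24 mm above the pin
- pivot_c (a point): middle of the hinge pin of tag c, 52 mm above the table; axes as the board's: pin along x, the tag swings over to the left (+y) or right (-y). Aluminium ears 4 mm thick at the pin's ends rise 3 mm above it. The tags' order along the ledge changes. A tag's bin is the one straight behind it (about 130 mm in +x, under 10 mm off in y)
- tag_c (a joint): angle of tag c, a smooth, slippery plate 66 mm wide (x), 42 mm from pin to free edge, 4 mm thick, 30 g. 0: leans left (+y), 0.96 rad from upright, orange face up; 0.96: upright; 1.92: leans right (-y), 0.96 rad from upright, green face up. Its weight drops it to the nearer stop and keeps it there; the hinge is nearly free. At rest its free edge is 34 mm beside and 24 mm above the pin
- pivot_d (a point): middle of the hinge pin of tag d, 52 mm above the table; axes as the board's: pin along x, the tag swings over to the left (+y) or right (-y). Aluminium ears 4 mm thick at the pin's ends rise 3 mm above it. The tags' order along the ledge changes. A tag's bin is the one straight behind it (about 130 mm in +x, under 10 mm off in y)
- tag_d (a joint): angle of tag d, a smooth, slippery plate 66 mm wide (x), 42 mm from pin to free edge, 4 mm thick, 30 g. 0: leans left (+y), 0.96 rad from upright, orange face up; 0.96: upright; 1.92: leans right (-y), 0.96 rad from upright, green face up. Its weight drops it to the nearer stop and keeps it there; the hinge is nearly free. At rest its free edge is 34 mm beside and 24 mm above the pin
- bin_full_1: loose blue bin 100 x 95 mm, 50 mm tall, packed full to just over its rim (54 mm) with a row of upright pink slide boxes; origin under its middle. Its place in the row changes
- bin_full_2: loose blue bin 100 x 95 mm, 50 mm tall, packed full to just over its rim (54 mm) with a row of upright pink slide boxes; origin under its middle. Its place in the row changes
- bin_low_1: loose blue bin 100 x 95 mm, 50 mm tall, nearly empty: one pink slide lies on its floor; origin under its middle. Its place in the row changes
- bin_low_2: loose blue bin 100 x 95 mm, 50 mm tall, nearly empty: one pink slide lies on its floor; origin under its middle. Its place in the row changes
- dropper: small glass dropper bottle with a green cap, 30 mm across, 65 mm tall, standing on the left end of the board's plate; loose, origin under its middle
- coverslips: blue box 50 x 40 x 30 mm, lying on the right end of the board's plate; loose, origin under its middle
- jar: amber jar with a black lid, 48 mm across, 62 mm tall, standing in front of the board (between it and the robot); loose, origin under its middle
- mailer: pink slide mailer with a white cap, 85 x 31 x 19 mm, lying in front of the board; loose, origin under its middle
- reagent: clear bottle with a green cap, 60 mm across, 130 mm tall, left of the board; loose, origin under its middle
- beaker: glass beaker 70 mm across, 80 mm tall, right of the board; loose, origin under its middle
- tubes: orange rack with tubes, 70 x 120 mm, 76 mm tall with the tubes, right of the board; loose, origin under its middle

How it is judged:
At the end, for the whole second after the job is handed in: Each tag in front of a full bin rests green face up (joint above 1.7 rad) and each tag in front of a nearly empty bin orange face up (joint below 0.22 rad), all at rest, and every bin still behind its own tag (((y of bin_full_1 in the frame of pivot_a between -0.04 and 0.04 m and value of joint tag_a above 1.7 rad) or (y of bin_full_2 in the frame of pivot_a between -0.04 and 0.04 m and value of joint tag_a above 1.7 rad) or (y of bin_low_1 in the frame of pivot_a between -0.04 and 0.04 m and value of joint tag_a below 0.22 rad) or (y of bin_low_2 in the frame of pivot_a between -0.04 and 0.04 m and value of joint tag_a below 0.22 rad)) and velocity of joint tag_a between -0.2 and 0.2 rad/s and ((y of bin_full_1 in the frame of pivot_b between -0.04 and 0.04 m and value of joint tag_b above 1.7 rad) or (y of bin_full_2 in the frame of pivot_b between -0.04 and 0.04 m and value of joint tag_b above 1.7 rad) or (y of bin_low_1 in the frame of pivot_b between -0.04 and 0.04 m and value of joint tag_b below 0.22 rad) or (y of bin_low_2 in the frame of pivot_b between -0.04 and 0.04 m and value of joint tag_b below 0.22 rad)) and velocity of joint tag_b between -0.2 and 0.2 rad/s and ((y of bin_full_1 in the frame of pivot_c between -0.04 and 0.04 m and value of joint tag_c above 1.7 rad) or (y of bin_full_2 in the frame of pivot_c between -0.04 and 0.04 m and value of joint tag_c above 1.7 rad) or (y of bin_low_1 in the frame of pivot_c between -0.04 and 0.04 m and value of joint tag_c below 0.22 rad) or (y of bin_low_2 in the frame of pivot_c between -0.04 and 0.04 m and value of joint tag_c below 0.22 rad)) and velocity of joint tag_c between -0.2 and 0.2 rad/s and ((y of bin_full_1 in the frame of pivot_d between -0.04 and 0.04 m and value of joint tag_d above 1.7 rad) or (y of bin_full_2 in the frame of pivot_d between -0.04 and 0.04 m and value of joint tag_d above 1.7 rad) or (y of bin_low_1 in the frame of pivot_d between -0.04 and 0.04 m and value of joint tag_d below 0.22 rad) or (y of bin_low_2 in the frame of pivot_d between -0.04 and 0.04 m and value of joint tag_d below 0.22 rad)) and velocity of joint tag_d between -0.2 and 0.2 rad/s); the robot touches nothing.
It fails at once if a bin was lifted, tipped or shifted by more than 20 mm (distance of any of bin_full_1, bin_full_2, bin_low_1, bin_low_2 from where it was at the start of the episode above 0.02 m or angle between any of bin_full_1, bin_full_2, bin_low_1, bin_low_2's own z axis and vertical above 0.3 rad).
It fails at once if another thing was lifted, tipped or shifted by more than 20 mm (distance of any of dropper, coverslips, jar, mailer, reagent, beaker, tubes from where it was at the start of the episode above 0.02 m or angle between any of dropper, coverslips, jar, mailer, reagent, beaker, tubes's own z axis and vertical above 0.3 rad).
It fails at once if a tag was pressed or squeezed with more than 20 N (contact force between any of holder_a, holder_b, holder_c, holder_d and the fingers above 20 N).
It also fails if it takes over 48 s, if anything falls off the work surface, if the arm or the gripper's body presses on something with over 40 N, if the wrist force passes 120 N, or if a joint passes its speed limit or range.

## Working session

There is one attempt and no reset: what is moved stays moved. The work goes in short steps, Python scripts to look and compute and a shell command to move; the robot and the scene stay as the last step left them, time stands still between calls to the robot, and variables do not carry over. Pictures are saved under pics/ and viewed, at most 10 in all, crops included, and the job is handed in when it is done.

```bash
mkdir -p pics
python3 - <<'E'
from workcell import arm
import cv2
for n in("scene","top"):
    f=arm.grab_frame(n); cv2.imwrite(f"pics/{n}0.png",f[...,::-1])
    i=arm.camera_info(n); print(i["camera_matrix"],i["extrinsics"])
s=arm.state(); print(s["t"],s["ee_pos"],s["eef_rot"],s["gripper_width"])
E
```

```text
[[396.31928729   0.         316.15330057]
 [  0.         396.31928729 193.97327962]
 [  0.           0.           1.        ]] [[-0.61782577  0.78622603 -0.01183018  0.3386617 ]
 [ 0.53054027  0.40570606 -0.74426448 -0.25488249]
 [-0.58036053 -0.46610216 -0.66778023  1.54154283]
 [ 0.          0.          0.          1.        ]]
[[455.50845048   0.         325.1364677 ]
 [  0.         455.50845048 198.89929083]
 [  0.           0.           1.        ]] [[-1.92250651e-02 -9.99812934e-01 -2.11980087e-03  6.40823149e-03]
 [-9.88776023e-01  1.93269475e-02 -1.48150076e-01  5.28316022e-01]
 [ 1.48163331e-01 -7.52186579e-04 -9.88962619e-01  1.37749566e+00]
 [ 0.00000000e+00  0.00000000e+00  0.00000000e+00  1.00000000e+00]]
0.1 [0.16240641 0.55100832 0.21373664] [-2.84706482e-04  1.42888052e-01  9.89738505e-01 -7.84516799e-04] 0.9984671386567721
```

View pics/scene0.png

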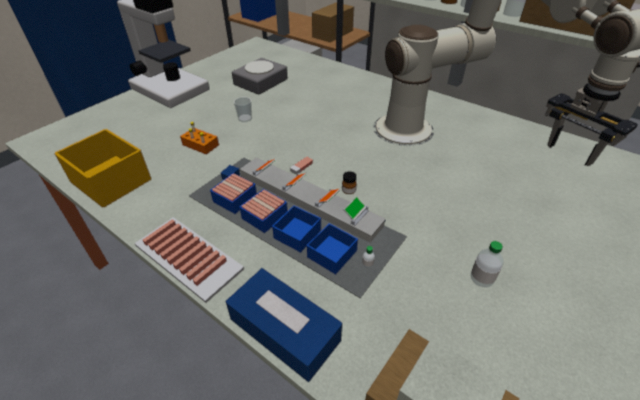

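View pics/top0.png

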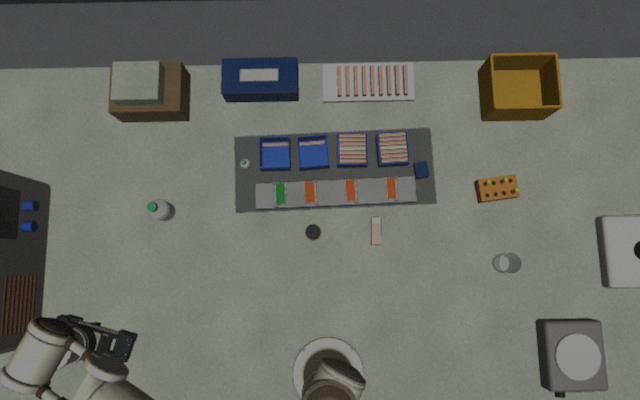

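The top view shows the bins from left to right as low (275,153), low (313,153), full (352,149) and full (393,148). Their tags are green (281,194), orange (310,191), orange (351,190) and orange (392,189). Tags 1, 3 and 4 are therefore wrong. I'll enlarge both views to measure them.

Run:
```python
import cv2
a=cv2.imread("pics/top0.png")[170:220,245:425]; cv2.imwrite("pics/t1.png",cv2.resize(a,None,fx=4.4,fy=4.4,interpolation=cv2.INTER_CUBIC))
a=cv2.imread("pics/scene0.png")[150:240,235:395]; cv2.imwrite("pics/s1.png",cv2.resize(a,None,fx=5,fy=5,interpolation=cv2.INTER_CUBIC))
```

```text
(no output)
```

View pics/t1.png

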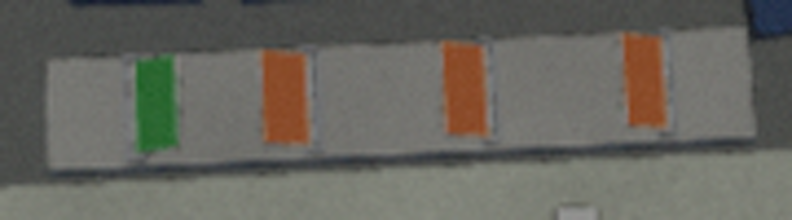

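View pics/s1.png

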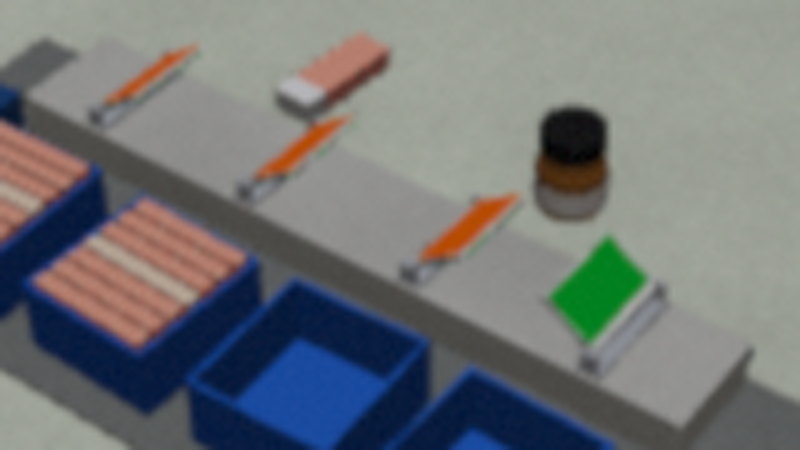

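The crops confirm this: tag 1 shows green, and tags 2 to 4 show orange, hinged on their right. The free edges in the top crop are at (174,57)-(177,148), (263,52)-(263,143), (443,43)-(447,135) and (624,35)-(629,128). Next I'll triangulate them.

```bash
cat > h.py <<'E'
import numpy as np, cv2
from workcell import arm
def cam(n):
    i=arm.camera_info(n); return np.array(i["camera_matrix"]),np.array(i["extrinsics"])
def tri(p,q):
    P=[K@E[:3] for K,E in(cam("top"),cam("scene"))]
    X=cv2.triangulatePoints(P[0],P[1],np.float64(p),np.float64(q))[:,0]; return X[:3]/X[3]
def plane(p,z):
    K,E=cam("top"); d=E[:3,:3].T@np.linalg.inv(K)@[*p,1]; c=-E[:3,:3].T@E[:3,3]
    return c+d*(z-c[2])/d[2]
T=lambda x,y:((x+.5)/4.4+244.5,(y+.5)/4.4+169.5)
S=lambda x,y:((x+.5)/5+234.5,(y+.5)/5+149.5)
E
python3 - <<'E'
from h import *
np.set_printoptions(precision=4,suppress=True)
print("tri g",tri(T(177,148),S(608,237)),tri(T(174,57),S(550,298)))
print("t3 near",tri(T(447,135),S(350,118)),"t4",tri(T(629,128),S(196,46)),"t2",tri(T(263,143),S(519,196)))
for e in [((174,57),(177,148)),((263,52),(263,143)),((443,43),(447,135)),((624,35),(629,128))]:
    print([plane(T(*p),.076) for p in e])
L=[plane(T(*p),.04) for p in((47,60),(750,28),(755,135),(48,168))]
print(np.array(L),np.mean(L,0)); d=L[0]-L[1]+L[3]-L[2]; print("yaw",np.arctan2(-d[0],d[1]), np.linalg.norm(d)/2)
print("jar lid",plane((313,232),.062),"mailer",plane((376,231),.019))
E
```

```text
tri g [0.5119 0.1186 0.0754] [0.5749 0.1209 0.0766]
t3 near [ 0.5176 -0.0677  0.0756] t4 [ 0.5203 -0.1935  0.0753] t2 [0.5144 0.0587 0.0766]
[array([0.5756, 0.12  , 0.076 ]), array([0.5119, 0.1183, 0.076 ])]
[array([0.5779, 0.0584, 0.076 ]), array([0.5142, 0.0592, 0.076 ])]
[array([ 0.5818, -0.0664,  0.076 ]), array([ 0.5173, -0.0675,  0.076 ])]
[array([ 0.585, -0.192,  0.076]), array([ 0.5198, -0.1929,  0.076 ])]
[[ 0.582   0.2135  0.04  ]
 [ 0.5953 -0.2868  0.04  ]
 [ 0.5183 -0.2866  0.04  ]
 [ 0.5046  0.2125  0.04  ]] [ 0.55   -0.0368  0.04  ]
yaw 0.027102337578340102 0.4998884945650748
jar lid [0.4244 0.0349 0.062 ] mailer [ 0.427  -0.1607  0.019 ]
```

Measured heights match (free edges at 75–77 mm). Ledge length is 500 mm, the board is yawed by 1.55°, and the free edges are about 34 mm from the pins. I'll close the fingers and turn the tool so the closed pair is narrow along y.

```bash
python3 -m pendant '[[0,0,0,0,0,7.16,0],[0,0,0,0,0,7.16,0],[0,0,0,0,0,7.16,0],[0,0,0,0,0,7.16,0],[0,0,0,0,0,7.16,0],[0,0,0,0,0,7.16,0],[0,0,0,0,0,7.16,0],[0,0,0,0,0,7.16,0],[0,0,0,0,0,7.16,0],[0,0,0,0,0,7.16,0]]'
```

```text
t: 0.93
ee_pos: [0.1625, 0.5511, 0.214]
eef_rot: [0.0, 0.697, 0.717, -0.001]
contact_force: [0.1, -0.6, -0.4]
gripper_width: 0.297
gripper_force: 0.0
```

```bash
python3 -m pendant '[[-30,25,0,0,0,0,0],[-30,25,0,0,0,0,0],[-30,25,0,0,0,0,0],[-30,25,0,0,0,0,0],[-30,25,0,0,0,0,0],[-30,25,0,0,0,0,0],[-30,25,0,0,0,0,0],[-30,25,0,0,0,0,0],[-30,25,0,0,0,0,0],[-30,25,0,0,0,0,0]]'; python3 -m pendant '[[-30,25,0,0,0,0,0],[-30,25,0,0,0,0,0],[-30,25,0,0,0,0,0],[-30,25,0,0,0,0,0],[-30,25,0,0,0,0,0],[0,0,0,0,0,0,0],[0,0,0,0,0,0,0]]'
```

```text
t: 1.77
ee_pos: [0.4235, 0.2585, 0.2143]
eef_rot: [-0.0, 0.695, 0.719, -0.0]
contact_force: [-0.7, -0.2, -0.1]
gripper_width: 0.003
gripper_force: 0.0
t: 2.35
ee_pos: [0.5533, 0.1132, 0.2138]
eef_rot: [-0.001, 0.696, 0.718, -0.0]
contact_force: [-0.7, -0.3, -0.8]
gripper_width: 0.001
gripper_force: 0.0
```

```bash
python3 -m pendant '[[-24,-8,0,0,0,0,0],[0,0,0,0,0,0,0],[0,0,18,0,0,0,0],[0,0,18,0,0,0,0],[0,0,18,0,0,0,0],[0,0,18,0,0,0,0],[0,0,18,0,0,0,0],[0,0,18,0,0,0,0],[0,0,0,0,0,0,0],[0,0,0,0,0,0,0]]'
python3 - <<'E'
from workcell import arm
import cv2
a=arm.grab_frame("scene")[110:240,235:395,::-1]; cv2.imwrite("pics/s2.png",cv2.resize(a,None,fx=4,fy=4,interpolation=cv2.INTER_CUBIC))
E
```

```text
t: 3.18
ee_pos: [0.5443, 0.0916, 0.1059]
eef_rot: [-0.001, 0.694, 0.72, -0.001]
contact_force: [0.6, 0.6, 0.8]
gripper_width: 0.006
gripper_force: 0.0
```

View pics/s2.png

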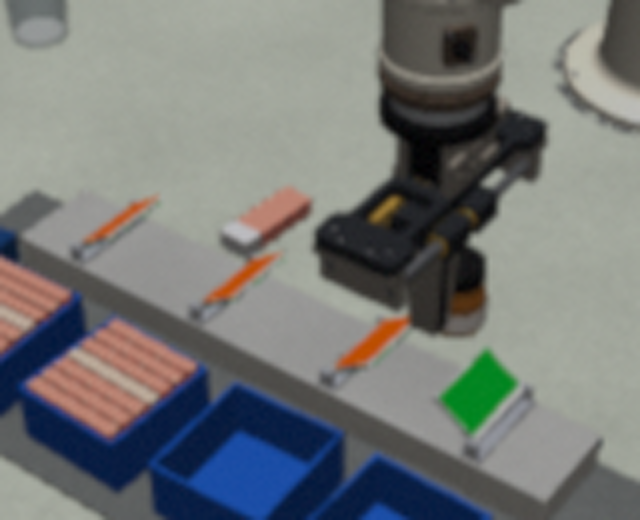

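The fingertips are at about (428,330) in the crop, midway between tags 1 and 2. I'll go down and push tag 1 to the left.

```bash
python3 -m pendant '[[-2,0,10,0,0,0,0],[0,0,10,0,0,0,0],[0,0,10,0,0,0,0],[0,0,10,0,0,0,0],[0,0,0,0,0,0,0],[6,0,0,0,0,0,0],[6,0,0,0,0,0,0],[6,0,0,0,0,0,0],[6,0,0,0,0,0,0],[6,0,0,0,0,0,0]]'; python3 -m pendant '[[6,0,0,0,0,0,0],[6,0,0,0,0,0,0],[6,0,0,0,0,0,0],[6,0,0,0,0,0,0],[6,0,0,0,0,0,0],[2,0,0,0,0,0,0],[0,0,0,0,0,0,0],[0,0,0,0,0,0,0]]'
```

```text
t: 4.07
ee_pos: [0.5452, 0.1191, 0.0672]
eef_rot: [0.0, 0.695, 0.719, 0.0]
contact_force: [0.5, -1.6, 0.9]
gripper_width: 0.004
gripper_force: 0.2
t: 4.73
ee_pos: [0.5436, 0.1504, 0.0666]
eef_rot: [0.0, 0.695, 0.719, -0.0]
contact_force: [0.7, 0.6, -0.2]
gripper_width: 0.005
gripper_force: 0.0
```

```bash
python3 -m pendant '[[0,0,-20,0,0,0,0],[0,0,-20,0,0,0,0],[0,0,-20,0,0,0,0],[0,0,-20,0,0,0,0],[-37,1,0,0,0,0,0],[-37,1,0,0,0,0,0],[-37,1,0,0,0,0,0],[-37,1,0,0,0,0,0],[-37,1,0,0,0,0,0],[0,0,0,0,0,0,0]]'; python3 -m pendant '[[0,0,0,0,0,0,0],[0,0,0,0,0,0,0]]'
python3 - <<'E'
from workcell import arm
import cv2
a=arm.grab_frame("scene")[110:240,235:395,::-1]; cv2.imwrite("pics/s3.png",cv2.resize(a,None,fx=4,fy=4,interpolation=cv2.INTER_CUBIC))
E
```

```text
t: 5.57
ee_pos: [0.5554, -0.0407, 0.147]
eef_rot: [0.001, 0.697, 0.717, -0.001]
contact_force: [1.2, -0.0, 1.2]
gripper_width: 0.004
gripper_force: 0.0
t: 5.73
ee_pos: [0.5548, -0.0341, 0.1465]
eef_rot: [-0.0, 0.695, 0.719, 0.0]
contact_force: [0.1, 0.8, 0.6]
gripper_width: 0.004
gripper_force: 0.0
```

View pics/s3.png

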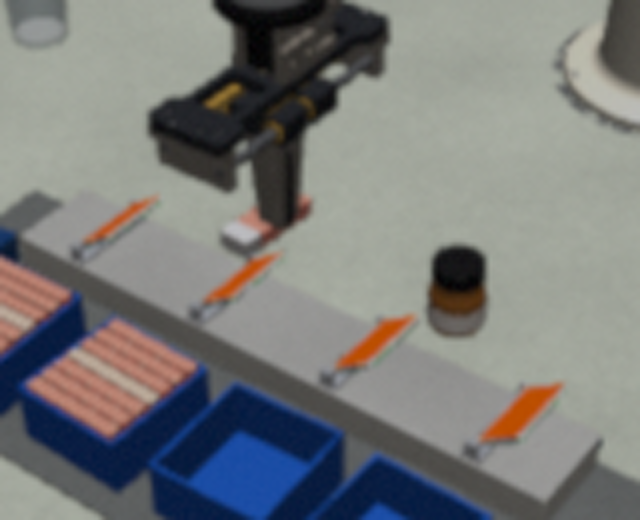

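Tag 1, around (515,415), now shows orange. Next I'll push tag 3 to the right.

```bash
python3 -m pendant '[[0,-5,16,0,0,0,0],[0,0,16,0,0,0,0],[0,0,16,0,0,0,0],[0,0,16,0,0,0,0],[0,0,16,0,0,0,0],[0,0,0,0,0,0,0],[-7,0,0,0,0,0,0],[-6,0,0,0,0,0,0],[-6,0,0,0,0,0,0],[-6,0,0,0,0,0,0]]'; python3 -m pendant '[[-6,0,0,0,0,0,0],[-6,0,0,0,0,0,0],[-6,0,0,0,0,0,0],[-6,0,0,0,0,0,0],[-6,0,0,0,0,0,0],[-6,0,0,0,0,0,0],[-5,0,0,0,0,0,0],[0,0,0,0,0,0,0],[0,0,0,0,0,0,0]]'
```

```text
t: 6.62
ee_pos: [0.5519, -0.0603, 0.0679]
eef_rot: [0.001, 0.695, 0.719, 0.001]
contact_force: [-0.2, 0.4, 1.2]
gripper_width: 0.002
gripper_force: 0.2
t: 7.37
ee_pos: [0.5523, -0.1008, 0.0666]
eef_rot: [-0.0, 0.695, 0.719, -0.0]
contact_force: [-0.1, 0.4, 0.1]
gripper_width: 0.004
gripper_force: 0.0
```

```bash
python3 -m pendant '[[0,0,-20,0,0,0,0],[0,0,-20,0,0,0,0],[0,0,-20,0,0,0,0],[0,0,0,0,0,0,0],[-32,1,0,0,0,0,0],[-31,1,0,0,0,0,0],[0,0,0,0,0,0,0],[0,0,0,0,0,0,0],[0,0,0,0,0,0,0]]'
python3 - <<'E'
from workcell import arm
import cv2
a=arm.grab_frame("scene")[110:240,235:395,::-1]; cv2.imwrite("pics/s4.png",cv2.resize(a,None,fx=4,fy=4,interpolation=cv2.INTER_CUBIC))
E
```

```text
t: 8.12
ee_pos: [0.5559, -0.1626, 0.1256]
eef_rot: [-0.001, 0.695, 0.719, -0.0]
contact_force: [-0.1, 0.1, 0.1]
gripper_width: 0.007
gripper_force: 0.0
```

View pics/s4.png

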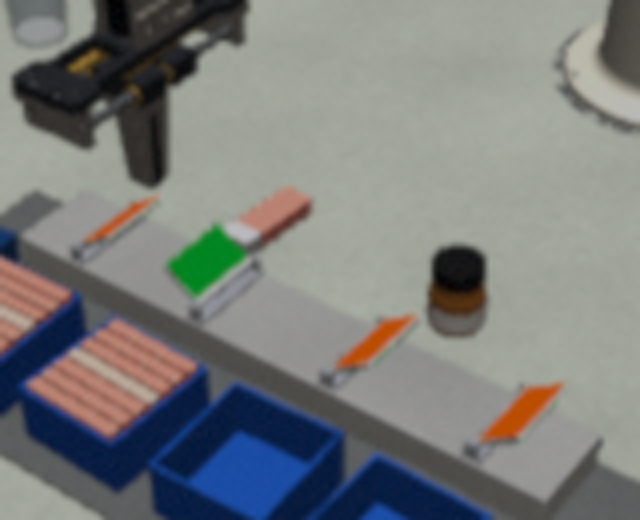

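Tag 3, around (215,260), is green and lying over. Tag 4 is next: down 59 mm, then right by about 62 mm.

```bash
python3 -m pendant '[[-1,-3,15,0,0,0,0],[0,0,15,0,0,0,0],[0,0,15,0,0,0,0],[0,0,14,0,0,0,0],[0,0,0,0,0,0,0],[-6,0,0,0,0,0,0],[-6,0,0,0,0,0,0],[-6,0,0,0,0,0,0],[-6,0,0,0,0,0,0],[-6,0,0,0,0,0,0]]'; python3 -m pendant '[[-6,0,0,0,0,0,0],[-6,0,0,0,0,0,0],[-6,0,0,0,0,0,0],[-6,0,0,0,0,0,0],[-6,0,0,0,0,0,0],[-3,0,0,0,0,0,0],[0,0,0,0,0,0,0],[0,0,0,0,0,0,0]]'
```

```text
t: 9.0
ee_pos: [0.5551, -0.1957, 0.0685]
eef_rot: [0.001, 0.695, 0.719, 0.0]
contact_force: [-0.0, 0.8, 0.5]
gripper_width: 0.004
gripper_force: 0.1
t: 9.67
ee_pos: [0.5556, -0.2276, 0.0675]
eef_rot: [-0.0, 0.695, 0.719, 0.0]
contact_force: [0.8, 1.1, 0.9]
gripper_width: 0.008
gripper_force: 0.0
```

```bash
python3 -m pendant '[[0,0,-20,0,0,0,0],[0,0,-20,0,0,0,0],[0,0,-20,0,0,0,0],[0,0,-20,0,0,0,0],[0,0,-20,0,0,0,0],[0,0,0,0,0,0,0],[0,0,0,0,0,0,0],[0,0,0,0,0,0,0],[0,0,0,0,0,0,0]]'
python3 - <<'E'
from workcell import arm
import cv2
a=arm.grab_frame("scene")[110:270,220:420,::-1]; cv2.imwrite("pics/s5.png",cv2.resize(a,None,fx=3.5,fy=3.5,interpolation=cv2.INTER_CUBIC))
E
```

```text
t: 10.42
ee_pos: [0.5547, -0.2267, 0.1655]
eef_rot: [-0.002, 0.695, 0.719, -0.0]
contact_force: [0.5, 0.4, -0.4]
gripper_width: 0.003
gripper_force: 0.0
```

View pics/s5.png

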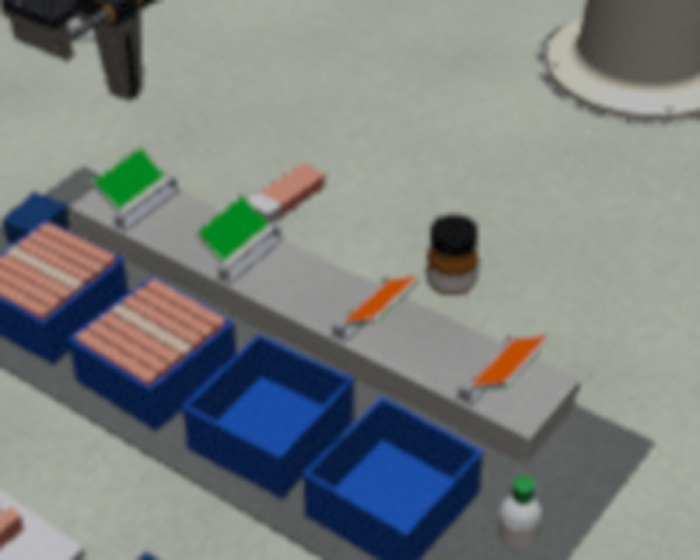

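Both full bins now have green tags, at (130,180) and (235,230). Both low bins have orange tags, at (380,300) and (510,360). The arm is clear of everything.

```bash
python3 -c "
from workcell import arm
print(arm.finish_job())"
```

```text
the job is handed in; nothing more can be done
None
```

I pushed over the three wrong tags; the last picture shows green at both full bins and orange at both nearly empty ones, with nothing else visibly moved, and I handed the job in at about 10.5 s (no verdict was returned).

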